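# Press the lid onto a jar with the pantry's lever press

## Task

Press the lid onto the jar: push the press's jar tray fully home until it seats, then pull the lever down to the bottom of its stroke and keep it there for a moment. Ease the lever slowly back up to rest under control, never letting it fly up, and let go, leaving the tray home and the things standing around where they are.

Things in the scene. Friction and masses are not known exactly. Their poses are not given: they have to be found in the camera images.
- press: fixed lever press: dark base plate 235 x 160 x 12 mm, grey column 60 mm wide and 250 high, grey head 70 wide, 165 to 235 above the table, x -130 to +50 mm, over the jar tray. Origin on the table under the middle of the column's front face; x from the front (where tray and lever point) to the back, y to the left seen from the front, z up. Press offsets below are in this frame
- drawer (a joint): travel of the press's sliding jar tray, m: 0 = fully home, past its sprung detent and at its stop; grows as it comes out towards press -x (0.12 = fully out). Light friction; the detent, felt over the last 15 mm, resists with a few N, then pulls it home
- drawer_front (a point): middle of the outer face of the tray's front panel, 35 mm above the table; the panel is upright, 146 mm wide, 10 mm thick, from 4 to 66 mm above the table. With the tray home this point is at press (-175, 0, 35) mm
- lever (a joint): lever angle, rad: 0 = at rest, up at its stop, pointing to the press's front and 30 degrees above level; grows as the handle is pulled down; 1.05 = bottom of the stroke (30 degrees below level). A spring returns it: 2 N at the handle at first, 10 N at the bottom; it flies up if let go. It works a ram (white pad 56 mm across) that comes down 30 mm
- lever_grip (a point): middle of the lever's black round handle (26 mm thick, 70 mm long, lying along the lever's line); 170 mm from the pivot, at press (-177, -120, 275) mm at rest. The steel rod behind it is 14 mm thick
- lever_pivot (a point): centre of the lever's hub, at press (-30, -120, 190) mm; the lever turns about the press's y axis in the plane y = -120 mm of the press. A shaft of 18 mm joins the hub to the head
- lid_top (a point): centre of the top of the steel lid (66 mm across) on the glass jar (72 mm across), which four spring clips hold in a round nest on the tray, its axis 85 mm behind the outer face of the tray's front panel; 116 mm above the table before pressing. With the tray home it stands right under the ram
- jar_lid (a joint): how far the steel lid (66 mm across) has been pressed down onto the jar, m: 0 = standing proud, about 0.008 = pressed on by a full stroke
- rack: white wire rack over the press, turned alike: a wire shelf 8 mm thick, underside 420 mm above the table, 520 mm wide, its front edge just in front of and above the lever's handle; jars and a box stand on it. Origin on the table; the shelf reaches from x = -215 to +20 mm of this frame (x to the back), two posts stand at x = 30, y = +-250 mm
- preserve: bystander: a closed jar of preserves, 70 mm across, 95 mm high, left of the press's tray; origin at the centre of its underside
- can: bystander: a food can, 68 mm across, 100 mm high, left of the press; origin at the centre of its underside
- lids: bystander: a low steel stack of lids, 68 mm across, 30 mm high, to the right of the lever; origin at the centre of its underside
- mug: bystander: a white mug, 80 mm across, 90 mm high; origin at the centre of its underside
- carton: bystander: a small cardboard carton, 70 x 130 x 50 mm; origin at the centre of its underside
- spray: bystander: a tall white bottle, 72 mm across, 200 mm high; origin at the centre of its underside
- spoon: bystander: a wooden spoon lying on the table in front of the robot

How it is judged:
On the way, in this order (a step that is already met when the one before it is completed fails the run):
1. the jar tray is seated home (within 3 mm of its stop) (value of joint drawer below 0.003 m), for 0.3 s.
2. with the tray home, the lever is held at the bottom of its stroke (beyond 0.93 rad) and the lid is pressed down at least 3 mm (value of joint drawer below 0.003 m and value of joint jar_lid above 0.003 m and value of joint lever above 0.93 rad), for 0.2 s.
At the end, for the whole second after the job is handed in: The tray is within 3 mm of its stop, the lever back within 0.06 rad of rest, and the lid pressed down at least 3 mm (value of joint drawer below 0.003 m and value of joint jar_lid above 0.003 m and value of joint lever below 0.06 rad); the robot touches nothing.
It fails at once if the lever flies up (returns faster than 1.2 rad/s, about 0.2 m/s at the handle) (velocity of joint lever below -1.2 rad/s).
It fails at once if a bystander is moved by more than 30 mm (distance of any of preserve, can, lids, mug, carton, spray, spoon from where it was at the start of the episode above 0.03 m).
It also fails if it takes over 70 s, if anything falls off the work surface, if the arm or the gripper's body presses on something with over 40 N, if the wrist force passes 120 N, or if a joint passes its speed limit or range.

## Robot

A 6-joint arm with a two-finger parallel gripper is mounted at the origin on the work surface. World frame = base frame: x ahead of the robot, y to its left, z up, the work surface at z = 0. Lengths are in m, angles in rad, forces in N, time in s.
With the tool pointing down it reaches from about 0.3 to 0.85 m from the base axis. Payload 4.2 kg.
Tool frame: the origin (TCP) lies between the finger pads; the fingertips stand 25 mm ahead of it and the grasp point (between the pads) lies 6 mm ahead of it; z points along the fingers, y is the line along which they close (so a half turn about z gives the same grasp; the last joint's range is limited). The gripper opens to 91 mm and grips with 3 to 60 N. Pads are 32 mm wide; open, the fingers measure 118 mm over their backs; the gripper's body (76 mm by 178 mm) begins 60 mm behind the grasp point.
Start: joints at [1.167, 0.32, 1.565, -0, 1.257, -0.02], TCP at [0.215, 0.533, 0.239] pointing down, gripper open.
Joint ranges: [-3.11, 3.11], [-0.84, 2.01], [0.21, 2.61], [-1.34, 4.49], [0.05, 2.63], [-2.56, 2.56]. Speed limits (rad/s): [2.57, 2.57, 3.14, 3.14, 3.14, 3.14].

## Interface

Orientations are given as a unit quaternion [w, x, y, z].
In Python, from cell import manip gives the robot as it stands. Calls block until the motion is done:
- manip.move_pose(position, orientation): joint-space move of the TCP to a pose.
- manip.movel(position, rotation=None, speed=0.15): straight line of the TCP; rotation=None keeps the orientation; speed is the mean speed in m/s.
- manip.goto_joints(angles): joint-space move.
- manip.gripper_open() and manip.close(grasp_force=None): open the fingers fully, or close them until they stop; grasp_force is the grip in N (None keeps the last).
- manip.wait(seconds).
- manip.ik(position, orientation): joint angles nearest the present ones, or None.
- manip.snapshot(name): name is "scene" or "top"; returns the picture (384x512x3 uint8, red, green, blue); there is no depth.
- manip.calibration(name): a dict with "intrinsics" (3x3 intrinsics, pixels), "k1" (the pictures are not rectified: a ray, as slopes to the right and down, at radius r is drawn at 1 + k1 r^2 times it, then the intrinsics apply), "R" (3x3) and "t" (3): a world point X has camera coordinates R X + t. Camera axes: x right, y down, z forward; pixel columns grow to the right and rows downward; lengths in m; the calibration is good to about 2 mm. A picture is of the moment at which its call begins. calibration takes no time and is no camera call.
A pose or a line that the arm cannot do raises manip.IKError and nothing moves.
- manip.hand_in(): hands the job in; it is judged then, once.
Readings, each from a call of its own:
- manip.current_clock(): time.
- manip.current_joints(): joint angles.
- manip.current_dq(): joint speeds.
- manip.current_effort(): joint torques, N m.
- manip.current_tcp_pos(): TCP position.
- manip.current_ee_rot(): TCP orientation.
- manip.current_force(): force on the tool from outside, world axes, zero at the start.
- manip.current_ft_torque(): the same for the moment, N m.
- manip.current_grip_width(): finger opening in m.
- manip.current_grip_force(): force on a finger pad.
Only numpy, scipy, OpenCV 4.12 (cv2) and the standard library are available. Lean on these libraries where they do the work, as an engineer would, in place of code of your own. Each camera call takes 0.05 s, during which the arm holds its last target. There are 200 camera calls.

## Working session

There is one attempt and no reset: what is moved stays moved. The work goes in short steps, each a Python script; the robot and the scene stay as the last script left them, time stands still between calls to the robot, and variables do not carry over. Pictures are saved under pics/ and viewed, at most 10 in all, crops included, and the job is handed in when it is done.

```bash
ls; mkdir -p pics; python3 - <<'E'
from cell import manip
import cv2,numpy as np
np.set_printoptions(precision=4,suppress=True)
for n in("scene","top"):
    im=manip.snapshot(n); cv2.imwrite(f"pics/{n}0.png",im[:,:,::-1])
    im2=cv2.resize(im,(800,600),interpolation=cv2.INTER_CUBIC); cv2.imwrite(f"pics/{n}0b.png",im2[:,:,::-1])
    print(manip.calibration(n))
print(manip.current_ee_rot(),manip.current_clock())
E
```

```text
pics
{'intrinsics': array([[411.6355,   0.    , 259.0316],
       [  0.    , 411.6355, 193.3707],
       [  0.    ,   0.    ,   1.    ]]), 'k1': -0.11877705279333682, 'R': array([[ 0.9956,  0.0933,  0.001 ],
       [ 0.0886, -0.9425, -0.3223],
       [-0.0291,  0.321 , -0.9466]]), 't': array([-0.5502, -0.0385,  1.4763])}
{'intrinsics': array([[472.8481,   0.    , 247.4443],
       [  0.    , 472.8481, 187.4035],
       [  0.    ,   0.    ,   1.    ]]), 'k1': -0.16572044378207176, 'R': array([[-0.0207, -0.9998,  0.002 ],
       [-0.9817,  0.02  , -0.1891],
       [ 0.189 , -0.0058, -0.982 ]]), 't': array([-0.0262,  0.5667,  1.6005])}
[-0.0002  0.1907  0.9816 -0.0008] 0.1
```

View pics/scene0b.png

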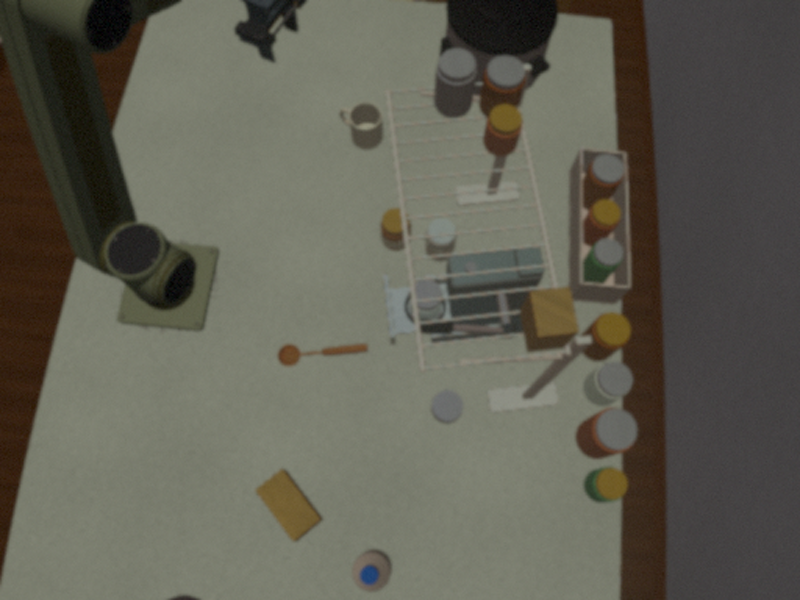

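View pics/top0b.png

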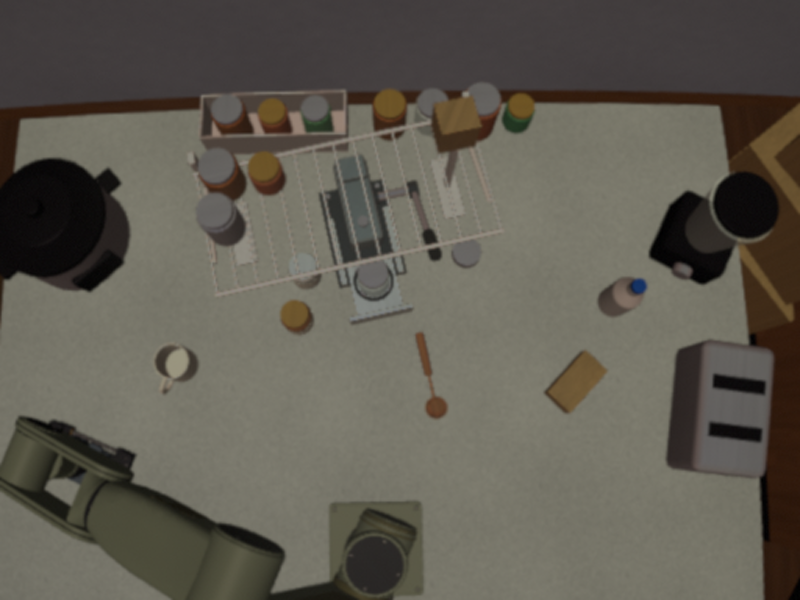

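The pictures show the press ahead of the robot, with the tray out and towards the robot (top, about px 380,300). The lever handle is at top px (432,243) and the spoon is in front. I'll enlarge the press in both.

```bash
python3 - <<'E'
import cv2,numpy as np
def crop(n,x0,y0,w,h):
    im=cv2.imread(f"pics/{n}0.png")[y0:y0+h,x0:x0+w]
    im=np.clip(255*(im/255.)**0.6*1.1,0,255).astype('uint8')
    s=6
    im=cv2.resize(im,None,fx=s,fy=s,interpolation=cv2.INTER_CUBIC)
    for i in range(0,w,10): cv2.putText(im,str(x0+i),(i*s,8),0,.3,(0,0,255),1); cv2.line(im,(i*s,8),(i*s,14),(0,0,255),1)
    for i in range(0,h,10): cv2.putText(im,str(y0+i),(0,i*s+4),0,.3,(0,0,255),1);cv2.line(im,(18,i*s),(24,i*s),(0,0,255),1)
    cv2.imwrite(f"pics/{n}_crop.png",im)
crop("scene",240,150,130,90)
crop("top",190,90,130,100)
E
```

```text
(no output)
```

View pics/scene_crop.png

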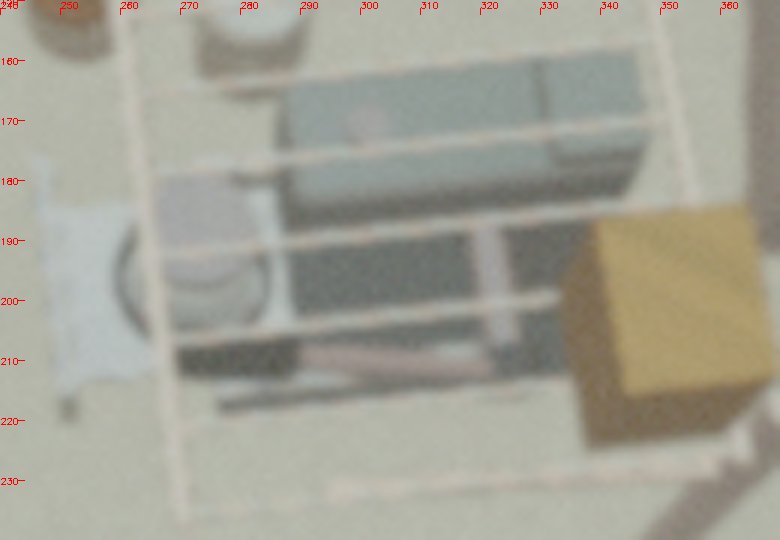

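View pics/top_crop.png

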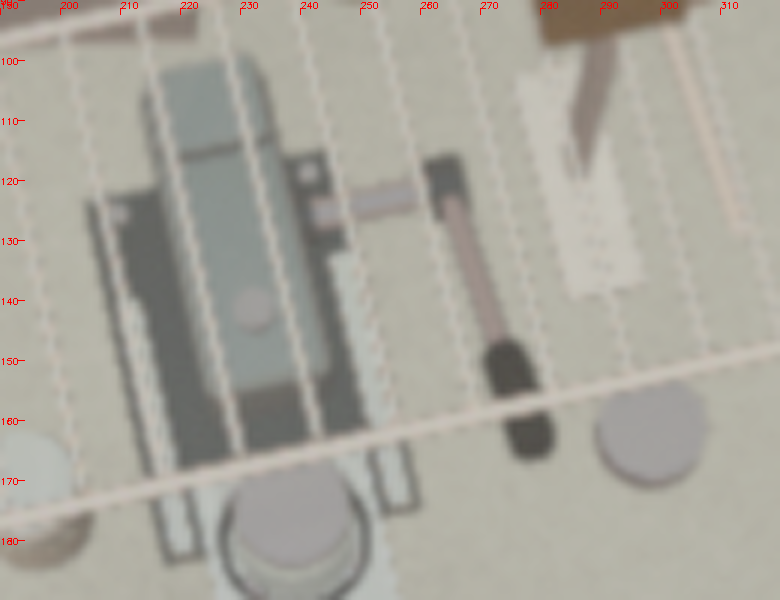

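```bash
cat > h.py <<'E'
from cell import manip
import cv2,numpy as np
from scipy.optimize import least_squares
np.set_printoptions(precision=4,suppress=True)
def proj(n,X):
    c=manip.calibration(n); p=np.atleast_2d(X)@c["R"].T+c["t"]
    s=p[:,:2]/p[:,2:]; s=s*(1+c["k1"]*(s**2).sum(1,keepdims=True))
    K=c["intrinsics"]; return s*[K[0,0],K[1,1]]+K[:2,2]
def unproj(n,uv,z):
    uv=np.array(uv,float); f=lambda q: proj(n,[q[0],q[1],z])[0]-uv
    return least_squares(f,[.6,0]).x
def toW(T,P):
    x,y,a=T[:3]; P=np.atleast_2d(P).astype(float)
    return P@np.array([[np.cos(a),-np.sin(a),0],[np.sin(a),np.cos(a),0],[0,0,1]]).T+[x,y,0]
E
python3 - <<'E'
from h import *
obs=[("scene",(279,209),(-.177,-.120,.275),0),("top",(275,157),(-.177,-.120,.275),0),
("scene",(273,189),(-.090,0,.116),1),("top",(238.6,174.3),(-.090,0,.116),1),
("scene",(246.5,176.5),(-.175,.073,.066),1),("scene",(252,217),(-.175,-.073,.066),1),
("top",(224.5,204.5),(-.175,.073,.066),1),("top",(263,197),(-.175,-.073,.066),1),
("top",(224.5,156.5),(-.13,.035,.235),0),("top",(244.7,152),(-.13,-.035,.235),0)]
def f(p):
    r=[]
    for n,uv,P,k in obs:
        P=np.array(P)-[k*p[3],0,0]; r.append(proj(n,toW(p,P))[0]-uv)
    return np.ravel(r)
s=least_squares(f,[.75,.0,0,.06],loss="soft_l1"); print(s.x); print(f(s.x).reshape(-1,2))
J=s.jac; print("sd",np.sqrt(np.diag(np.linalg.inv(J.T@J))))
T=s.x; np.save("T.npy",T)
print("grip",toW(T,[-.177,-.12,.275]),"front",toW(T,[-.175-T[3],0,.035]),"piv",toW(T,[-.03,-.12,.19]))
ro=[("scene",(270,236),(-.215,-.26,.428)),("top",(139.5,187.5),(-.215,.26,.428)),("top",(320.6,147.8),(-.215,-.26,.428)),("scene",(248,59),(-.215,.26,.428))]
g=lambda q: np.ravel([proj(n,toW([q[0],q[1],q[2]],P))[0]-uv for n,uv,P in ro])
q=least_squares(g,T[:3]); print("rack",q.x,g(q.x)); print("rack front corners",toW(q.x,[[-.215,.26,.42],[-.215,-.26,.42]]))
print("lids",unproj("top",(298,161),.03),unproj("scene",(447/1.5625,405/1.5625),.03))
print("preserve",unproj("top",(295/1.5625,312/1.5625),.095))
print("spoon",unproj("top",(420/1.5625,335/1.5625),.01),unproj("top",(436/1.5625,407/1.5625),.01))
E
```

```text
[0.766  0.0296 0.2158 0.0787]
[[-0.5761  0.7088]
 [ 0.8155 -0.6783]
 [ 0.7052 -0.6696]
 [-0.5835 -0.3788]
 [-0.6516 -0.3488]
 [-1.2379 -0.1581]
 [-1.1292  0.795 ]
 [ 1.442  -1.4546]
 [-0.7724  0.1262]
 [ 0.6186 -0.4025]]
sd [0.0024 0.0034 0.0177 0.003 ]
grip [[ 0.6188 -0.1255  0.275 ]] front [[ 0.5183 -0.0247  0.035 ]] piv [[ 0.7624 -0.094   0.19  ]]
rack [0.7601 0.0541 0.203 ] [ 0.3403  2.3508 -2.8573  1.0311  1.6375 -0.3357  0.3523 -1.6968]
rack front corners [[ 0.4971  0.2654  0.42  ]
 [ 0.6019 -0.2439  0.42  ]]
lids [ 0.6638 -0.2219] [ 0.6631 -0.22  ]
preserve [0.5197 0.1628]
spoon [ 0.4752 -0.112 ] [ 0.3114 -0.1435]
```

```bash
cat >> h.py <<'E'
from scipy.spatial.transform import Rotation as Ro
def quat(yaw,p,s=1):
    z=np.array([np.cos(p)*np.cos(yaw),np.cos(p)*np.sin(yaw),-np.sin(p)]); y=s*np.array([-np.sin(yaw),np.cos(yaw),0])
    q=Ro.from_matrix(np.c_[np.cross(y,z),y,z]).as_quat(); return q[[3,0,1,2]]
def tcp(W,yaw,p,ahead):  # TCP so that the point 'ahead' m in front of it is at world W
    return np.asarray(W).ravel()-ahead*np.array([np.cos(p)*np.cos(yaw),np.cos(p)*np.sin(yaw),-np.sin(p)])
def handle(T,a,r=.17):
    e=np.pi/6-a; return toW(T,[-.03-r*np.cos(e),-.12,.19+r*np.sin(e)])[0]
E
python3 - <<'E'
from h import *
T=np.load("T.npy"); T[2]=.212; yaw=T[2]
for s in(1,-1):
  for pd in(20,30,40,50):
    p=np.radians(pd); print(s,pd)
    for P in[(-.33,0,.12),(-.33,0,.03),(-.165,0,.03)]:
        print("  push",manip.ik(tcp(toW(T,P),yaw,p,.025),quat(yaw,p,s)))
    print("  pre",manip.ik(tcp(handle(T,0,.27),yaw,p,.006),quat(yaw,p,s)))
    for a in(0,.5,1.07): print("  lev",a,manip.ik(tcp(handle(T,a),yaw,p,.006),quat(yaw,p,s)))
print(manip.ik([.13,.33,.3],manip.current_ee_rot()))
E
```

```text
1 20
  push None
  push None
  push [-0.2744  0.8252  2.5728  2.6833  1.4503  1.4511]
  pre [-0.74    0.0428  2.2627  1.7156  0.8844  2.4676]
  lev 0 [-0.5512  0.2167  2.2239  2.0015  0.7963  2.2442]
  lev 0.5 [-0.5948  0.3663  2.3518  2.1586  0.9533  1.9433]
  lev 1.07 [-0.5476  0.6087  2.3766  2.3347  1.1108  1.6907]
1 30
  push None
  push None
  push [-0.239   0.6407  2.5043  2.6914  1.0502  1.5691]
  pre None
  lev 0 None
  lev 0.5 [-0.5501  0.2757  2.2613  1.9398  0.6959  2.2296]
  lev 1.07 [-0.507   0.4937  2.307   2.2355  0.8106  1.8795]
1 40
  push [-0.5087  0.118   2.6118  2.0617  0.6104  2.0497]
  push None
  push [-0.1981  0.5075  2.4042  2.6249  0.6665  1.7183]
  pre None
  lev 0 None
  lev 0.5 None
  lev 1.07 [-0.4574  0.4166  2.2151  1.9879  0.5467  2.1926]
1 50
  push None
  push None
  push [-0.1565  0.4328  2.2846  2.3554  0.3333  2.0411]
  pre None
  lev 0 None
  lev 0.5 None
  lev 1.07 None
-1 20
  push None
  push None
  push [-0.2744  0.8252  2.5728  2.6833  1.4503 -1.6905]
  pre [-0.74    0.0428  2.2627  1.7156  0.8844 -0.674 ]
  lev 0 [-0.5512  0.2167  2.2239 
[... 551 characters left out ...]
-0.1981  0.5075  2.4042  2.6249  0.6665 -1.4232]
  pre [-0.6129 -0.0183  2.0374  1.0093  0.7271  0.092 ]
  lev 0 [-0.4603  0.1408  2.0043  1.149   0.5503  0.0116]
  lev 0.5 [-0.4956  0.2256  2.1557  1.5284  0.5217 -0.4538]
  lev 1.07 [-0.4574  0.4166  2.2151  1.9879  0.5467 -0.949 ]
-1 50
  push [-0.3978  0.0442  2.479   1.5308  0.3773 -0.4484]
  push None
  push [-0.1565  0.4328  2.2846  2.3554  0.3333 -1.1005]
  pre [-0.5378 -0.0026  1.9178  0.6619  0.7934  0.451 ]
  lev 0 [-0.4064  0.1507  1.8804  0.6877  0.6274  0.485 ]
  lev 0.5 [-0.4368  0.2121  2.0401  0.9593  0.4943  0.1463]
  lev 1.07 [-0.4039  0.3786  2.1076  1.4345  0.3842 -0.3499]
[ 1.1631 -0.0766  1.8776  0.      1.3421 -0.0239]
```

```bash
python3 - <<'E'
from h import *
T=np.load("T.npy"); T[2]=.212; yaw=T[2];np.save("T.npy",T)
for s in (1,-1):
 for pd in(55,60,65,70):
    p=np.radians(pd); print(s,pd)
    for P in[(-.30,0,.15),(-.30,0,.03),(-.27,0,.03),(-.18,0,.03)]:
        print("  push",P,manip.ik(tcp(toW(T,P),yaw,p,.025),quat(yaw,p,s)))
q=manip.current_joints()
manip.close(5)
manip.goto_joints(manip.ik([.13,.33,.3],manip.current_ee_rot()))
q=manip.current_joints(); q[0]=-.2; manip.goto_joints(q)
print(manip.current_tcp_pos(),manip.current_joints(),manip.current_force(),manip.current_clock())
E
```

```text
1 55
  push (-0.3, 0, 0.15) None
  push (-0.3, 0, 0.03) [-0.2936  0.3007  2.4929  2.1764  0.3447  2.0816]
  push (-0.27, 0, 0.03) [-0.2483  0.3244  2.4347  2.162   0.3119  2.1415]
  push (-0.18, 0, 0.03) [-0.1492  0.4015  2.2518  1.9868  0.2234  2.4161]
1 60
  push (-0.3, 0, 0.15) [-0.2557  0.0279  2.2538  0.5532  0.4435 -2.4919]
  push (-0.3, 0, 0.03) [-0.2557  0.2785  2.4268  1.7404  0.2308  2.5551]
  push (-0.27, 0, 0.03) None
  push (-0.18, 0, 0.03) None
1 65
  push (-0.3, 0, 0.15) [-0.2212  0.0462  2.1899  0.3566  0.5331 -2.2783]
  push (-0.3, 0, 0.03) None
  push (-0.27, 0, 0.03) None
  push (-0.18, 0, 0.03) [-0.1096  0.3957  2.1175  0.57    0.2501 -2.4198]
1 70
  push (-0.3, 0, 0.15) [-0.1901  0.0712  2.1269  0.2283  0.6327 -2.1362]
  push (-0.3, 0, 0.03) [-0.1901  0.275   2.2954  0.5031  0.2813 -2.4374]
  push (-0.27, 0, 0.03) [-0.1602  0.3077  2.2362  0.4382  0.2975 -2.3436]
  push (-0.18, 0, 0.03) [-0.0917  0.4064  2.0486  0.2896  0.3664 -2.1286]
-1 55
  push (-0.3, 0, 0.15) [-0.2936  0.0178  2.3183  0.8519  0.3781  0.3296]
  push (-0.3, 0, 0.03) [-0.2936  0.3007  2.4929  2
[... 479 characters left out ...]
push (-0.3, 0, 0.15) [-0.2212  0.0462  2.1899  0.3566  0.5331  0.8633]
  push (-0.3, 0, 0.03) [-0.2212  0.2709  2.361   1.0267  0.2089  0.157 ]
  push (-0.27, 0, 0.03) [-0.187   0.3018  2.3025  0.9036  0.2105  0.3131]
  push (-0.18, 0, 0.03) [-0.1096  0.3957  2.1175  0.57    0.2501  0.7218]
-1 70
  push (-0.3, 0, 0.15) [-0.1901  0.0712  2.1269  0.2283  0.6327  1.0054]
  push (-0.3, 0, 0.03) [-0.1901  0.275   2.2954  0.5031  0.2813  0.7042]
  push (-0.27, 0, 0.03) [-0.1602  0.3077  2.2362  0.4382  0.2975  0.798 ]
  push (-0.18, 0, 0.03) [-0.0917  0.4064  2.0486  0.2896  0.3664  1.013 ]
[ 0.3511 -0.0588  0.3   ] [-0.1987 -0.0756  1.8769  0.0004  1.3394 -0.0239] [ 0.8638 -0.5482 -0.3018] 4.0083
```

```bash
python3 - <<'E'
from h import *
T=np.load("T.npy"); yaw=T[2]; p=np.radians(70); Q=quat(yaw,p,-1)
t=lambda x,z:tcp(toW(T,(x,0,z)),yaw,p,.025)
manip.move_pose(t(-.30,.15),Q); manip.movel(t(-.30,.03)); 
ux=np.array([np.cos(yaw),np.sin(yaw),0])
f0=manip.current_force()
manip.movel(t(-.235,.03),speed=.08); print(manip.current_force()-f0)
x=-.235
while x<-.165:
    x+=.002; manip.movel(t(x,.03),speed=.03); f=(manip.current_force()-f0)@ux
    print(round(x,3),round(f,1),end="; ")
    if f<-16: break
manip.wait(.4); print((manip.current_force()-f0),manip.current_tcp_pos()-t(x,.03),manip.current_clock())
im=manip.snapshot("top")[100:250,160:360]
cv2.imwrite("pics/push.png",cv2.resize(im,(800,600),interpolation=cv2.INTER_CUBIC)[:,:,::-1])
E
```

```text
[-0.0084  1.2624 -0.1912]
-0.233 -1.2; -0.231 -0.4; -0.229 -0.6; -0.227 -0.4; -0.225 -1.0; -0.223 -0.7; -0.221 0.0; -0.219 -1.0; -0.217 0.7; -0.215 -0.7; -0.213 -0.6; -0.211 -0.7; -0.209 -0.2; -0.207 -0.8; -0.205 -1.1; -0.203 -0.6; -0.201 -4.5; -0.199 -9.3; -0.197 -2.4; -0.195 -1.6; -0.193 -0.6; -0.191 -2.5; -0.189 -8.2; -0.187 -14.5; -0.185 -17.2; [-18.7813  -7.32    12.4389] [-0.0052 -0.0003 -0.0013] 13.5417
```

View pics/push.png

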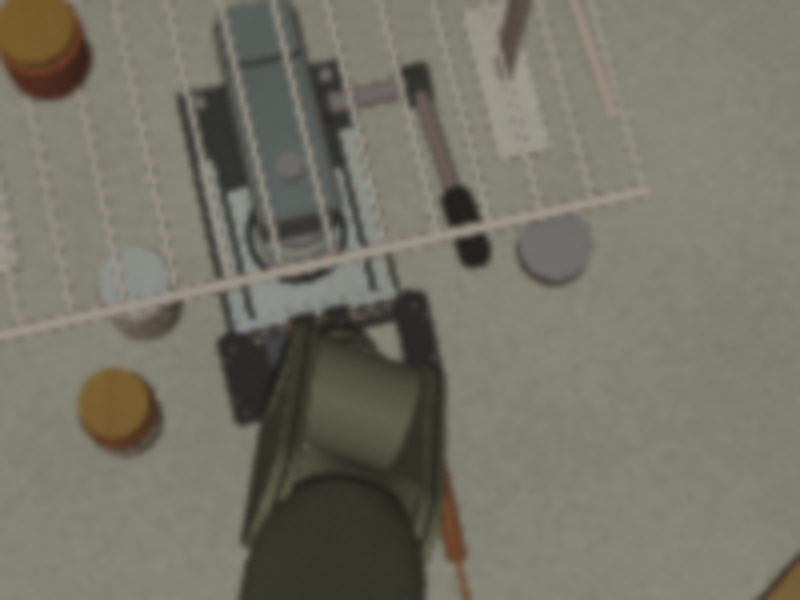

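The tray snapped through its detent and is hard on its stop, with the jar under the head. Next I back off and reach for the lever handle.

```bash
python3 - <<'E'
from h import *
T=np.load("T.npy"); yaw=T[2]; p=np.radians(70)
t=lambda x,z:tcp(toW(T,(x,0,z)),yaw,p,.025)
manip.movel(t(-.29,.03),speed=.1); manip.movel(t(-.30,.15),speed=.15)
print(manip.current_force())
manip.gripper_open()
p=np.radians(40); Q=quat(yaw,p,-1)
manip.move_pose(tcp(toW(T,(-.285,-.12,.275)),yaw,p,.006),Q)
manip.movel(tcp(toW(T,(-.180,-.12,.275)),yaw,p,.006),speed=.06)
print(manip.current_force(),manip.current_clock())
a,b=manip.snapshot("top")[100:250,160:360],manip.snapshot("scene")[130:280,220:420]
cv2.imwrite("pics/g.png",np.vstack([cv2.resize(i,(400,300),interpolation=cv2.INTER_CUBIC) for i in(a,b)])[:,:,::-1])
E
```

```text
[-0.7021  0.3963 -0.2235]
[-0.4478 -0.4279  0.1153] 20.0833
```

View pics/g.png

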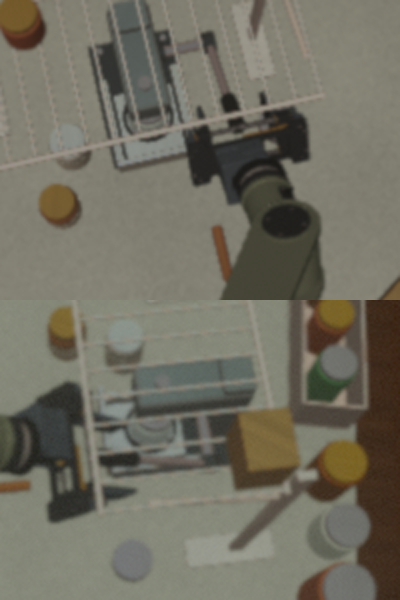

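Handle sits midway between the fingers. I'll close on it and pull down along its arc.

```bash
python3 - <<'E'
from h import *
T=np.load("T.npy"); yaw=T[2]; p=np.radians(40); Q=quat(yaw,p,-1)
manip.close(25); print(manip.current_grip_width(),manip.current_force(),manip.current_clock())
r=.1724
for a in list(np.arange(.1,1.0,.1))+[1.0,1.06,1.10]:
    manip.movel(tcp(handle(T,a,r),yaw,p,.006),speed=.05)
    d=manip.current_tcp_pos()-tcp(handle(T,a,r),yaw,p,.006)
    f=manip.current_force(); print(round(a,2),f,d,round(manip.current_grip_width(),4))
    if np.linalg.norm(f)>45: break
manip.wait(.5); print(manip.current_force(),manip.current_clock())
a,b=manip.snapshot("top")[100:250,160:360],manip.snapshot("scene")[130:280,220:420]
cv2.imwrite("pics/d.png",np.vstack([cv2.resize(i,(400,300),interpolation=cv2.INTER_CUBIC) for i in(a,b)])[:,:,::-1])
E
```

```text
0.025555549746902283 [-0.461   3.8001 -0.0575] 21.1917
0.1 [-1.4816  5.6767  3.6456] [0.0002 0.001  0.0011] 0.026
0.2 [-3.8087  4.9372  4.445 ] [0.     0.001  0.0011] 0.0256
0.3 [-6.3913  4.9428  5.5097] [-0.0002  0.0009  0.0009] 0.0254
0.4 [-7.4307  5.1785  6.3774] [-0.0005  0.0009  0.0006] 0.0256
0.5 [-8.1335  3.4043  5.8252] [-0.0008  0.0008  0.0001] 0.0253
0.6 [-8.8473  3.408   5.9518] [-0.0012  0.0008 -0.0004] 0.0255
0.7 [-10.1039   2.866    5.0946] [-0.0017  0.0007 -0.0009] 0.0254
0.8 [-12.1078   1.8763   4.6473] [-0.0022  0.0006 -0.0015] 0.0257
0.9 [-12.4896   1.4336   4.5469] [-0.0028  0.0004 -0.0021] 0.0255
1.0 [-13.9764   1.0855   3.0048] [-0.0034  0.0003 -0.0027] 0.0254
1.06 [-13.7076   0.7024   2.065 ] [-0.0038  0.0002 -0.0031] 0.0257
1.1 [-14.9235  -0.348    1.4016] [-0.0041  0.0001 -0.0034] 0.0255
[-15.1596   0.5912   2.2952] 27.2333
```

View pics/d.png

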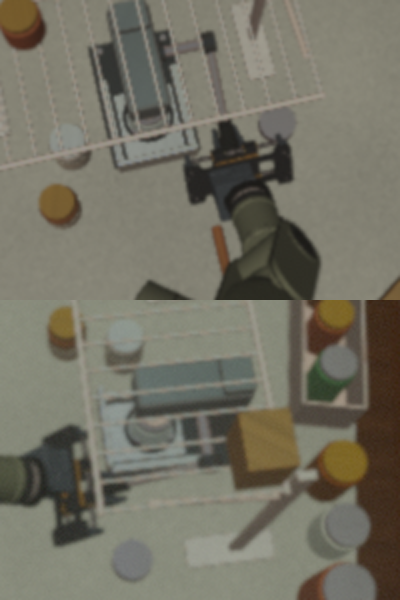

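```bash
python3 - <<'E'
from h import *
T=np.load("T.npy"); yaw=T[2]; p=np.radians(40); Q=quat(yaw,p,-1)
ux=np.array([np.cos(yaw),np.sin(yaw),0]); zt=np.array([np.cos(p)*np.cos(yaw),np.cos(p)*np.sin(yaw),-np.sin(p)])
piv=toW(T,[-.03,-.12,.19])[0]; r=.168
for a in [1.10,1.13,1.16,1.19,1.22,1.25]:
    manip.movel(tcp(handle(T,a,r),yaw,p,.006),speed=.03)
    g=manip.current_tcp_pos()+.006*zt-piv; e=np.arctan2(g[2],-g@ux); f=manip.current_force()
    ft=f@ux*np.sin(e)+f[2]*np.cos(e); fr=-f@ux*np.cos(e)+f[2]*np.sin(e)
    print(a,"angle",np.pi/6-e,"r",np.hypot(g[2],g@ux),"ft",ft,"fr",fr)
    last=a
    if ft>25: break
np.save("last.npy",last); manip.wait(.6); print(manip.current_force(),manip.current_clock())
E
```

```text
1.1 angle 1.107968664488334 r 0.17739871651855196 ft 12.067226589653837 fr 18.617808046599688
1.13 angle 1.1370238823254484 r 0.17753802684418168 ft 11.671652481062521 fr 17.660538863362437
1.16 angle 1.1655016921961212 r 0.1776439201628345 ft 11.001986708128106 fr 17.68918529468057
1.19 angle 1.189340505951943 r 0.17668816684473712 ft 18.977833514310486 fr 16.095933849610947
1.22 angle 1.2135640136224866 r 0.17508244622592817 ft 24.799579554460742 fr 13.478393690310966
1.25 angle 1.2407802449191068 r 0.17385636906025212 ft 26.49264886229338 fr 11.322723126651976
[-26.3775  -2.1634  13.1642] 29.8167
```

```bash
python3 - <<'E'
from h import *
a,b=manip.snapshot("top")[120:195,230:330],manip.snapshot("scene")[165:240,240:340]
im=np.vstack([cv2.resize(i,(400,300),interpolation=cv2.INTER_CUBIC) for i in(a,b)])
cv2.imwrite("pics/e.png",np.clip(255*(im/255.)**.6,0,255).astype('uint8')[:,:,::-1])
E
```

```text
(no output)
```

View pics/e.png

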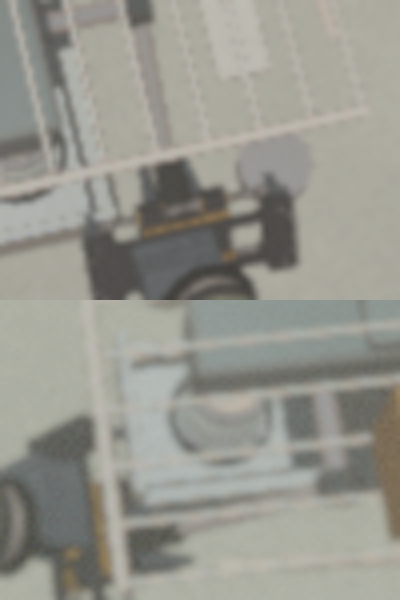

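The lever is on its bottom stop: force jumped and the pads began to slip, with the handle sliding deeper into the fingers. I'll ease it up by following the same arc with the measured offset and a firmer grip.

```bash
python3 - <<'E'
from h import *
T=np.load("T.npy"); yaw=T[2]; p=np.radians(40)
ux=np.array([np.cos(yaw),np.sin(yaw),0]); zt=np.array([np.cos(p)*np.cos(yaw),np.cos(p)*np.sin(yaw),-np.sin(p)])
manip.close(45); manip.wait(.2)
off=manip.current_tcp_pos()-handle(T,1.05); print("off",off@ux,off[2])
off[:2]=ux[:2]*(off@ux)+ (off[:2]-ux[:2]*(off@ux))
for a in [1.0,.9,.8,.7,.6,.5,.4,.3,.2,.15,.1,.06,.03,0,-.03,-.06,-.09,-.12]:
    manip.movel(handle(T,a)+off,speed=.04)
    f=manip.current_force(); e=np.pi/6-a
    ft=f@ux*np.sin(e)+f[2]*np.cos(e); fr=-f@ux*np.cos(e)+f[2]*np.sin(e)
    print(a,"ft",round(ft,1),"fr",round(fr,1),manip.current_grip_width(),manip.current_tcp_pos()-handle(T,a)-off)
    if a<.25 and ft<-6: break
print(manip.current_clock())
a,b=manip.snapshot("top")[120:195,230:330],manip.snapshot("scene")[165:240,240:340]
im=np.vstack([cv2.resize(i,(400,300),interpolation=cv2.INTER_CUBIC) for i in(a,b)])
cv2.imwrite("pics/u.png",np.clip(255*(im/255.)**.6,0,255).astype('uint8')[:,:,::-1])
E
```

```text
off 0.011346230890309634 -0.024971005259944584
1.0 ft 5.0 fr 0.0 0.024883651568318278 [-0.0001 -0.      0.0004]
0.9 ft 4.3 fr 0.5 0.02491515768464484 [-0.0001  0.      0.0003]
0.8 ft 4.1 fr 1.2 0.02500582519879425 [-0.      0.0001  0.0001]
0.7 ft 3.8 fr 2.5 0.024561133246505273 [-0.0001  0.0001  0.0001]
0.6 ft 3.7 fr 3.6 0.0248842547214007 [-0.0001  0.      0.0001]
0.5 ft 2.1 fr 3.9 0.025018426858742965 [-0.0002  0.      0.0001]
0.4 ft 2.7 fr 4.1 0.024653101304067414 [-0.0001  0.      0.0003]
0.3 ft 1.7 fr 4.9 0.024831823554346155 [-0.      0.      0.0005]
0.2 ft 0.5 fr 5.1 0.02499857712224312 [0.0001 0.     0.0006]
0.15 ft 0.3 fr 3.6 0.024981596721932387 [0.0002 0.     0.0005]
0.1 ft 0.2 fr 3.7 0.025212830952538116 [0.0002 0.     0.0005]
0.06 ft 0.1 fr 2.9 0.025283550877822674 [0.0001 0.     0.0002]
0.03 ft -0.5 fr 3.4 0.024820443283281805 [ 0.0001 -0.      0.0001]
0 ft -3.0 fr 2.5 0.025228514696757215 [-0.0003 -0.0001 -0.0007]
-0.03 ft -13.1 fr 5.0 0.02500022287625637 [-0.003  -0.0006 -0.005 ]
37.2083
```

View pics/u.png

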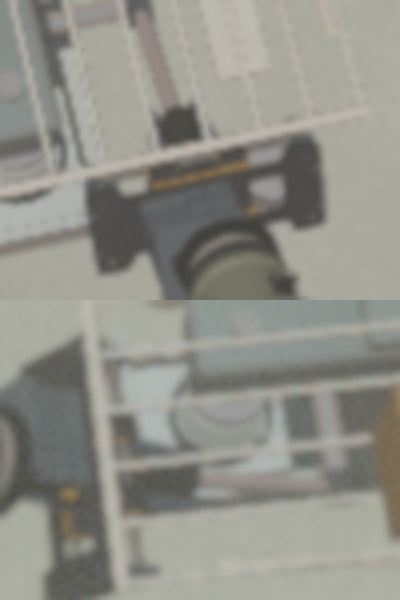

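```bash
python3 - <<'E'
from h import *
T=np.load("T.npy"); yaw=T[2]; ux=np.array([np.cos(yaw),np.sin(yaw),0])
P=manip.current_tcp_pos(); manip.movel(P+[0,0,-.001]-.001*ux,speed=.02); print(manip.current_force())
manip.gripper_open(); manip.wait(.3); print(manip.current_grip_width(),manip.current_force())
P=manip.current_tcp_pos()
for d in(.03,.08,.14): manip.movel(P-d*ux,speed=.06); print(d,manip.current_force())
manip.wait(.5)
a,b=manip.snapshot("top")[100:220,180:340],manip.snapshot("scene")[140:260,220:380]
im=np.vstack([cv2.resize(i,(400,300),interpolation=cv2.INTER_CUBIC) for i in(a,b)])
cv2.imwrite("pics/f.png",np.clip(255*(im/255.)**.6,0,255).astype('uint8')[:,:,::-1]); print(manip.current_clock())
E
```

```text
[ 4.4377  3.4504 -4.2756]
0.09143011589372106 [-0.2558 -0.1813  0.606 ]
0.03 [ 0.023 -0.554  0.049]
0.08 [ 0.127   0.5409 -0.7924]
0.14 [-0.6319  0.556  -0.6117]
42.5917
```

View pics/f.png

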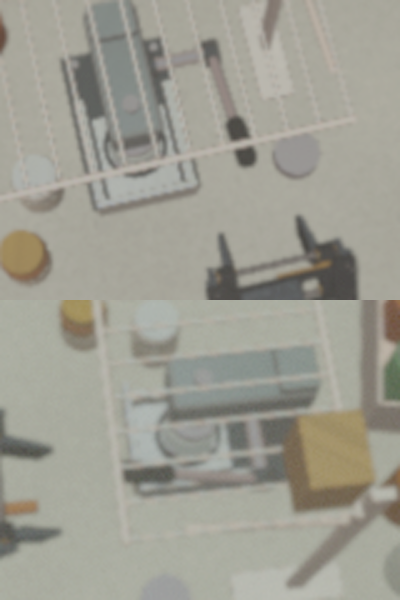

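The tray is home, the lever is back at rest (handle at crop px 240,142), the bystanders have not moved and the gripper is clear.

```bash
python3 -c "
from cell import manip
print(manip.hand_in())"
```

```text
the job is handed in; nothing more can be done
None
```

The job is handed in at about 43 s: tray home, lever pulled to its bottom stop, held and eased back to rest, gripper clear and bystanders apparently unmoved; lid depth was not measured and no verdict came back.

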